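# Unclamp the bonded carry handle and tray it

### The job

The carry handle in the slanted bonding jig is ready. Swing the sprung hold-down arm up and over until it stays open by itself, without letting it snap back shut, then lift the handle out of the jig, carry it to the partitioned tray and set it down, without dropping it, flat on its feet in the empty middle compartment. Leave the clamp open, and do not disturb the finished handles already in the tray or the other things on the bench.

Things in the scene. Friction and masses are not known exactly. Their poses are not given: they have to be found in the camera images.
- jig: Bonding jig, fixed: dark base plate 210 x 220 mm, aluminium face plate 190 mm along the slope and 200 wide, sloping at 25 degrees with the low edge towards the robot at yaw 0. Origin: centre of the base's underside; x to the high side, y along the level width, z up. In this frame (-0.423, 0, 0.906) points out of the face, (0.906, 0, 0.423) up the slope; the face's middle is 100 mm above the origin
- jig_nest (a point): Point on the jig's face under the middle of the handle, 25 mm down the slope from the face's middle. Here a white locating block (20 mm along the slope, 86 wide, 18 high) stands inside the bow of the handle; two steel stops, 9 mm high, 60 mm left and right of it, touch the low edges of the handle's feet. Nothing holds the handle but these stops and the clamp
- clamp_hinge (a point): Centre of the clamp arm's hinge axis (the jig's y axis), 66 mm off the face, 75 mm up the slope from the face's middle, between two steel ears up to 80 mm off the face
- clamp_grip (a point): Middle of the black T grip at the free end of the clamp arm: a bar 18 mm thick, 40 mm long, along the jig's y axis, 150 mm from the hinge axis. The arm is a bar 16 mm wide, 10 thick; shut, it is parallel to the face, 66 mm off it, with the grip at the low side. The grip can be taken by its two ends (40 mm) or across its thickness and turns between the fingers about the jig's y axis
- clamp (a joint): Clamp angle, rad. 0: shut, its rubber foot (18 mm, 100 mm from the hinge) pressing on the middle of the handle's bridge. Grows as the grip goes up and over to the high side (positive turn about the jig's y) to a stop at 2.35. A spring pulls it shut up to about 1.35 (about 6 N at the grip) and beyond that open, onto the stop, where it stays. Let go earlier it snaps shut at 7 rad/s
- handle: Light blue bow handle in the jig, 144 mm long, 42 high, 60 to 130 g. Bridge 118 x 26 x 12 mm, from 30 to 42 mm above the underside, dark inlay on top; two legs, inner faces 45 mm from the middle; foot flanges 34 mm wide, 6 thick. Origin: centre of the feet's underside; y along its length, z from feet to bridge. In the jig: origin on the face, z out of the face, x up the slope. Symmetric
- tray: Grey partitioned tray, fixed, 180 (x) x 300 (y) mm; floor, walls and two partitions 4 mm thick, their tops 20 mm above the bench: three compartments side by side along y, each 172 x about 95 mm inside. Origin: centre of its underside. Handles stand in it with their length along its x axis
- tray_slot (a point): Centre of the floor (its upper side) of the middle compartment, the empty one; 4 mm above the bench
- spare_a: Finished handle, like the one in the jig, standing in the compartment on the tray's -y side, its middle 98 mm from the tray's. Origin as handle. Leave it alone
- spare_b: Finished handle, like the one in the jig, standing in the compartment on the tray's +y side, its middle 98 mm from the tray's. Origin as handle. Leave it alone
- cap_a: Black ribbed screw cap, 48 mm across, 22 mm high, on the bench. Origin: centre of its underside. Leave it alone
- cap_b: Another black screw cap, 48 mm across, 22 mm high, on the bench. Origin: centre of its underside. Leave it alone
- screwdriver: Screwdriver lying on the bench. Leave it alone
- tape_roll: Roll of brown tape lying flat on the bench, 100 mm across, 25 mm high. Origin: centre of its underside. Leave it alone
- cleaner: White bottle of cleaner standing on the bench, 60 mm across, 130 mm high. Origin: centre of its underside. Leave it alone
Not all that is in view belongs to the job. Leave any purple look-alike of the handle alone.

How it is judged:
On the way, in this order (a step that is already met when the one before it is completed fails the run):
1. The clamp arm is swung over to the open side while the handle still lies in the jig (value of joint clamp above 2 rad and distance of handle from where it was at the start of the episode below 0.02 m), for 0.3 s.
2. The handle is lifted out of the jig in the fingers, the clamp staying open (value of joint clamp above 2 rad and distance of handle from where it was at the start of the episode above 0.06 m and contact force between handle and the fingers above 0.3 N and contact force between handle and jig below 0.1 N), for 0.1 s.
3. The handle is in the middle compartment, its feet less than 8 mm above the compartment's floor, and still in the fingers (set down, not dropped) (x of handle in the frame of tray between -0.02 and 0.02 m and y of handle in the frame of tray between -0.035 and 0.035 m and z of handle in the frame of tray below 0.012 m and contact force between handle and the fingers above 0.3 N), for 0.05 s.
At the end, for the whole second after the job is handed in: The handle is released, at rest, upright (0.1 rad) on the floor of the tray's middle compartment, within 20 mm (tray x) and 35 mm (y) of its centre, length within 0.3 rad of the tray's x. The clamp stands open (above 2.0 rad). Both finished handles are within 20 mm of their places (x of handle in the frame of tray between -0.02 and 0.02 m and y of handle in the frame of tray between -0.035 and 0.035 m and z of handle in the frame of tray below 0.008 m and angle between handle's own z axis and vertical below 0.1 rad and angle between the y axis of handle and the x axis of tray, either way round below 0.3 rad and linear speed of handle below 0.02 m/s and value of joint clamp above 2 rad and distance of each of spare_a, spare_b from where it was at the start of the episode below 0.02 m); the robot touches nothing.
It fails at once if The clamp arm snaps back (shuts faster than 3 rad/s) (velocity of joint clamp below -3 rad/s).
It fails at once if A finished handle in the tray is pushed more than 20 mm (distance of any of spare_a, spare_b from where it was at the start of the episode above 0.02 m).
It fails at once if Another thing on the bench is pushed more than 30 mm (distance of any of cap_a, cap_b, screwdriver, tape_roll, cleaner from where it was at the start of the episode above 0.03 m).
It also fails if it takes over 61 s, if anything falls off the work surface, if the arm or the gripper's body presses on something with over 40 N, if the wrist force passes 120 N, or if a joint passes its speed limit or range.

### The arm

A 6-joint arm with a two-finger parallel gripper is mounted at the origin on the work surface. World frame = base frame: x ahead of the robot, y to its left, z up, the work surface at z = 0. Lengths are in m, angles in rad, forces in N, time in s.
With the tool pointing down it reaches from about 0.4 to 0.825 m from the base axis. Payload 7 kg.
Tool frame: the origin (TCP) lies on the centre line of the jaws, within the pads' length; the fingertips stand 22 mm ahead of it and the grasp point (between the pads) lies 3 mm ahead of it (arm.tcp_to_tips is the distance from the TCP to the fingertips, in m); z points along the fingers, y is the line along which they close (so a half turn about z gives the same grasp; the last joint's range is limited). The gripper opens to 88 mm and grips with 3 to 60 N. Pads are 19 mm wide; open, the fingers measure 130 mm over their backs; the gripper's body (78 mm by 193 mm) begins 47 mm behind the grasp point.
Start: joints at [-0.919, 0.359, 0.012, 0, -1.224, -0.288], TCP at [0.24, -0.631, 0.249] pointing down, gripper open.
Joint ranges: [-3.07, 3.07], [-1.43, 2.12], [-1.02, 1.25], [-3.03, 1.67], [-3.05, -0], [-3.03, 3.03]. Speed limits (rad/s): [2.39, 2.39, 3.01, 3.14, 3.14, 3.14].

### API

Orientations are given as [roll, pitch, yaw] about the fixed x, y, z axes, in that order (R = Rz(yaw) Ry(pitch) Rx(roll)).
In Python, from station import arm gives the robot as it stands.
- The arm moves only by the tool jog_arm, never from a script. Its argument "targets" is a list of rows, each an object of numbers: "dx", "dy", "dz": the shift along the tool's x, y, z in mm; "rx", "ry", "rz": the turn, a rotation vector about the tool's x, y, z in rad; "gripper": the closure, from 0 (fully open) to 1 (shut). In form: [{"dx": .., "dy": .., "dz": .., "rx": .., "ry": .., "rz": .., "gripper": ..}, ...]. A call has exactly 8 rows; each row is the pose to reach, as a shift and turn from the pose commanded when the call began, along the tool's axes at that moment; what a row does not reach only later rows make up. A row lasts 1/12 s, in which the tool goes at most 41.7 mm and 7.16 degrees, less where a joint would pass 70% of its speed; a pose out of reach is approached as far as the arm can. A call with a gripper value outside its range is refused whole. The fingers move at their own pace and stop on an object; "force" is the grip in N (left out, the last holds). Time passes only in rows, so rows that repeat a pose let the fingers close, or fill a call up. It gives the time, the measured TCP pose, the force, the opening and the grip force at its end, in the units of the state.
- arm.get_state(): the state, without advancing time (a new reading comes with each control period).
- arm.grab_frame(name): name is "side" or "top"; returns a dict with "frame" (480x640x3 uint8, red, green, blue), "z_map" (480x640 float32, m along the optical axis (not along the pixel's ray), 0 where there is no reading), "fx", "fy", "cx", "cy" (pixels), "view" (4x4, takes a point from world to camera coordinates). Camera axes: x right, y down, z forward; pixel columns grow to the right and rows downward; lengths in m; the calibration is good to about 2 mm. A picture is of the moment at which its call begins.
- arm.job_done(): hands the job in; it is judged then, once.
The state is a dict: "t": time; "q": joint angles; "qd": joint speeds; "joint_efforts": joint torques, N m; "eef_pos": TCP position; "ee_rot": TCP orientation; "force": force on the tool from outside, world axes, zero at the start; "moment": the same for the moment, N m; "width": finger opening in m; "gripper_force": force on a finger pad.
Only numpy, scipy, OpenCV 4.12 (cv2) and the standard library are available. Lean on these libraries where they do the work, as an engineer would, in place of code of your own. Each camera call takes 0.05 s, during which the arm holds its last target. There are 200 camera calls.

## Working session

There is one attempt and no reset: what is moved stays moved. The work goes in short steps, Python scripts to look and compute and a tool call to move; the robot and the scene stay as the last step left them, time stands still between calls to the robot, and variables do not carry over. Pictures are saved under pics/ and viewed, at most 10 in all, crops included, and the job is handed in when it is done.

Besides the shell and the picture viewer there is one more tool, called after "Call:" by a JSON object that holds its "op" and its "data", one argument or row to a line. jog_arm: Moves the arm, as the interface text tells. Its arguments: {"type":"object","properties":{"targets":{"type":"array","items":{"type":"object","properties":{"dx":{"type":"number"},"dy":{"type":"number"},"dz":{"type":"number"},"rx":{"type":"number"},"ry":{"type":"number"},"rz":{"type":"number"},"gripper":{"type":"number"}}}},"force":{"type":"number"}},"required":["targets"]}

```bash
mkdir -p pics; python3 - <<'E'
from station import arm
import numpy as np, cv2
for n in("top","side"):
    f=arm.grab_frame(n); np.savez(f"{n}0.npz",**f); cv2.imwrite(f"pics/{n}0.png",cv2.cvtColor(f["frame"],cv2.COLOR_RGB2BGR)); print(np.round(np.linalg.inv(f["view"]),3),f["fx"],f["cx"],f["cy"])
print(arm.get_state())
E
```

```text
[[-0.035 -0.977  0.208  0.258]
 [-0.999  0.035 -0.004  0.026]
 [-0.003 -0.208 -0.978  1.561]
 [ 0.     0.     0.     1.   ]] 592.0188288539268 321.27900892020983 242.7870433213561
[[ 0.869 -0.33   0.368 -0.063]
 [-0.494 -0.595  0.634 -1.009]
 [ 0.01  -0.733 -0.68   1.276]
 [ 0.     0.     0.     1.   ]] 612.5507040747145 317.86010699936793 248.03133640651123
{'t': 0.1, 'q': array([-9.18870676e-01,  3.59355257e-01,  1.11540883e-02, -2.96949610e-04,
       -1.22410754e+00, -2.88090148e-01]), 'qd': array([-1.59095909e-04, -1.71761223e-05,  4.53899819e-04,  1.50986395e-03,
        2.91911448e-04,  9.28425577e-04]), 'joint_efforts': array([-1.19376113e-03, -5.84163737e+01,  2.93750149e+01,  7.01544687e+00,
        1.01350847e-02, -7.50927461e-05]), 'eef_pos': array([ 0.24003065, -0.63044911,  0.24769415]), 'ee_rot': array([ 3.14006328e+00, -1.62079461e-04, -2.77785814e+00]), 'force': array([-0.67202439, -0.94544116, -1.28062453]), 'moment': array([ 0.04520407,  0.00957081, -0.01670381]), 'gripper_force': 0.0, 'width': 0.08787826916998977}
```

View pics/top0.png

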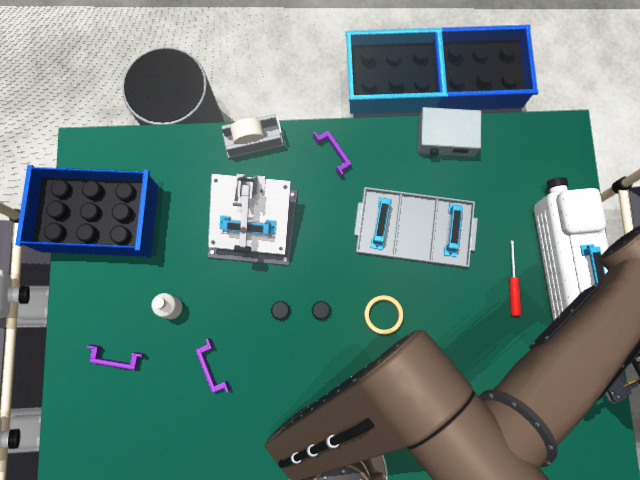

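View pics/side0.png

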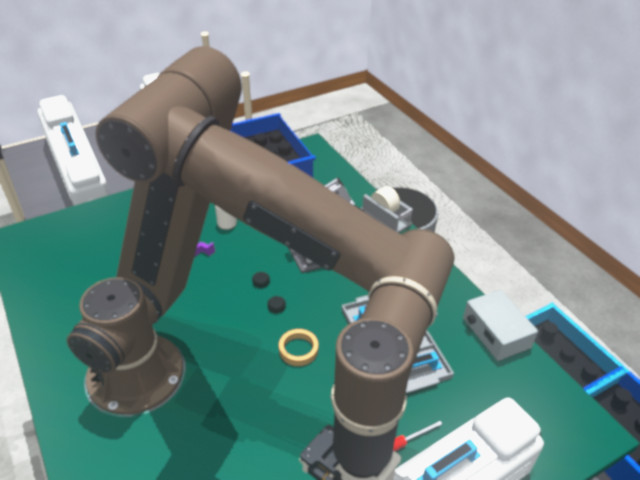

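```bash
cat > h.py <<'E'
import numpy as np, cv2
def cloud(f):
    z=f["z_map"]; v,u=np.mgrid[:480,:640]
    p=np.stack([(u-f["cx"])/f["fx"]*z,(v-f["cy"])/f["fy"]*z,z,np.ones_like(z)],-1)
    return (p@np.linalg.inv(f["view"]).T)[...,:3]
def blue(f):
    h=cv2.cvtColor(f["frame"],cv2.COLOR_RGB2HSV)
    return (h[...,0]>92)&(h[...,0]<112)&(h[...,1]>110)&(h[...,2]>90)
def box(m,u0,u1,v0,v1):
    o=np.zeros_like(m);o[v0:v1,u0:u1]=m[v0:v1,u0:u1];return o
E
python3 - <<'E'
from h import *
f=dict(np.load("top0.npz"));P=cloud(f);b=blue(f)
print("bench z",np.median(P[280:300,200:260,2]))
# jig face plane
R=P[172:268,205:300].reshape(-1,3);R=R[R[:,2]>0.03]
best=None;rng=np.random.default_rng(0)
for _ in range(500):
    a=R[rng.choice(len(R),3,False)];n=np.cross(a[1]-a[0],a[2]-a[0]);n/=np.linalg.norm(n)+1e-9;n*=np.sign(n[2]) or 1
    k=abs((R-a[0])@n)<.003
    if best is None or k.sum()>best.sum():best=k
I=R[best];c=I.mean(0);n=np.linalg.svd(I-c,full_matrices=False)[2][2];n*=np.sign(n[2])
print("face",best.sum(),c,n,np.arccos(n[2]),"yaw",np.arctan2(-n[1],-n[0]))
for e in("minrect",):
    r=cv2.minAreaRect(I[:,:2].astype(np.float32)*1000);print(r)
for nm,bx in(("jigh",(205,290,205,245)),("sa/b left",(368,398,190,255)),("right",(440,470,195,260))):
    q=P[box(b,*bx)];q=q[q[:,2]>.0]
    print(nm,len(q),q.mean(0),np.percentile(q[:,2],[5,50,95]),cv2.minAreaRect(q[:,:2].astype(np.float32)*1000))
# tray rim
q=P[183:272,350:482];m=(q[...,2]>.012)&(q[...,2]<.028);T=q[m]
print("tray",cv2.minAreaRect(T[:,:2].astype(np.float32)*1000),T.mean(0))
im=cv2.cvtColor(f["frame"],cv2.COLOR_RGB2BGR)
cv2.imwrite("pics/crop.png",cv2.resize(im[165:275,200:485],None,fx=2.8,fy=2.8,interpolation=cv2.INTER_CUBIC))
z=P[165:275,200:310,2]
H=P[...,2];print(H[172:270:4,248].round(3))
E
```

```text
bench z 0.0007818103589897207
face 2607 [0.65187176 0.19943643 0.10167193] [-0.41607908  0.05275523  0.90779683] 0.4327955198157376 yaw -0.12611839914424727
((652.619384765625, 202.3816375732422), (200.1087188720703, 177.3211212158203), 82.46692657470703)
jigh 362 [0.61688808 0.20174701 0.11760785] [0.09174991 0.12323738 0.13528919] ((619.1692504882812, 207.29693603515625), (142.62728881835938, 42.58724594116211), 82.96244812011719)
sa/b left 368 [ 0.62447804 -0.13866654  0.03487536] [0.00714181 0.04345201 0.05122383] ((636.7623291015625, -141.64962768554688), (32.68772506713867, 142.54095458984375), 77.3149642944336)
right 394 [ 0.59767283 -0.32690921  0.04625974] [0.00707168 0.04366137 0.05137319] ((444.81878662109375, -193.4089813232422), (96.075927734375, 569.1805419921875), 50.014312744140625)
tray ((633.8040161132812, -229.84609985351562), (336.5246887207031, 205.58053588867188), 80.85200500488281) [ 0.62104758 -0.23818304  0.01881897]
[ 0.004  0.004  0.214  0.129  0.2    0.2    0.186  0.188  0.179  0.172
  0.104  0.095  0.096  0.136  0.139  0.079  0.07   0.072  0.063  0.132
  0.131  0.011  0.014  0.005 -0.003]
```

View pics/crop.png

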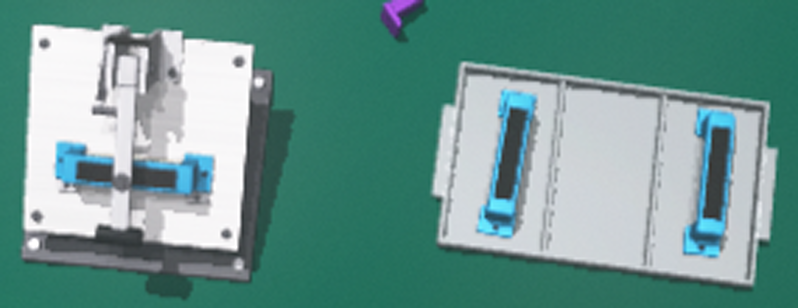

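```bash
cat >> h.py <<'E'
from scipy.spatial.transform import Rotation as Ro
def ray(f,u,v,z):
    M=np.linalg.inv(f["view"]);d=M[:3,:3]@[(u-f["cx"])/f["fx"],(v-f["cy"])/f["fy"],1];o=M[:3,3]
    return o+d*(z-o[2])/d[2]
def rel(p,R):
    from station import arm
    s=arm.get_state();C=Ro.from_euler("xyz",s["ee_rot"])
    print("t %.2f pos %s q %s w %.3f"%(s["t"],s["eef_pos"].round(4),s["q"].round(2),s["width"]))
    print(" d mm",(C.inv().apply(np.array(p)-s["eef_pos"])*1000).round(1)," r",(C.inv()*R).as_rotvec().round(3))
def tool(zdir,ydir):
    z=np.array(zdir,float);z/=np.linalg.norm(z);y=np.array(ydir,float);y-=z*(y@z);y/=np.linalg.norm(y)
    return Ro.from_matrix(np.c_[np.cross(y,z),y,z])
E
python3 - <<'E'
from h import *
f=dict(np.load("top0.npz"));P=cloud(f);b=blue(f)
C=np.array([ray(f,200+u/2.8-.35,165+v/2.8-.35,.02) for u,v in((460,63),(770,103),(752,285),(440,243))])
print(C.round(4),C.mean(0));print([np.linalg.norm(C[i]-C[i-1]).round(4) for i in range(4)])
for a,c in((0,1),(3,2)): d=C[c]-C[a];print("yaw",np.arctan2(d[1],d[0])+np.pi/2)
fr=f["frame"].astype(int).max(-1);cs=[]
for nm,bx in(("jig",(222,285,215,240)),("left",(368,398,190,255)),("right",(445,465,200,256)),("grip",(232,252,244,253))):
    m=box((fr<75)&(P[...,2]>.03),*bx);q=P[m];v,u=np.nonzero(m)
    print(nm,m.sum(),q.mean(0).round(4),np.median(q[:,2]).round(4),"px",u.min(),u.max(),v.min(),v.max(),cv2.minAreaRect(q[:,:2].astype(np.float32)*1000)); cs.append(q.mean(0))
print((cs[1]+cs[2])/2)
d=cs[1]-cs[2];print("yaw from spares",np.arctan2(d[1],d[0])-np.pi/2,np.linalg.norm(d))
E
```

```text
[[ 0.7358 -0.1013  0.02  ]
 [ 0.6848 -0.3977  0.02  ]
 [ 0.508  -0.3649  0.02  ]
 [ 0.5588 -0.0734  0.02  ]] [ 0.6218487  -0.23433012  0.02      ]
[np.float64(0.1792), np.float64(0.3008), np.float64(0.1798), np.float64(0.296)]
yaw -0.17057065007495176
yaw -0.17268112968389127
jig 142 [0.6084 0.2082 0.1292] 0.129 px 228 261 224 231 ((608.4994506835938, 210.11204528808594), (83.46476745605469, 14.86019515991211), 84.30123901367188)
left 169 [ 0.6361 -0.1413  0.0472] 0.0471 px 377 386 204 235 ((636.1475219726562, -141.3505859375), (14.079005241394043, 86.69747924804688), 77.01205444335938)
right 173 [ 0.6094 -0.3316  0.0561] 0.0475 px 452 459 211 242 ((440.0025329589844, -177.0457305908203), (53.301361083984375, 543.6449584960938), 47.49032211303711)
grip 72 [0.551  0.2137 0.1343] 0.1345 px 234 250 246 252 ((552.3890380859375, 216.3624725341797), (41.16168212890625, 14.296835899353027), 85.74761199951172)
[ 0.62273636 -0.23643263  0.0516602 ]
yaw from spares -0.1393764144057894 0.19241308494989404
```

```bash
cat >> h.py <<'E'
M=np.array([.650,.2035,.100]);YAW=-.12
J=Ro.from_euler("z",YAW)
def face(s,y,n): return M+J.apply([s*.9063-n*.4226,y,s*.4226+n*.9063])
ZT=J.apply([.4226,0,-.9063]); YJ=J.apply([0,1,0]); US=J.apply([.9063,0,.4226])
RG=tool(ZT,-YJ)
def grip(th,back=0.003): return face(.075-.150*np.cos(th),0,.066+.150*np.sin(th))-ZT*back
E
python3 -c "
from h import *
print(grip(0),grip(2.3)); rel(grip(0,.1),RG)"
```

```text
[0.55356661 0.21512787 0.1308397 ] [0.73152919 0.19366926 0.33783983]
t 0.10 pos [ 0.24   -0.6304  0.2477] q [-0.92  0.36  0.01 -0.   -1.22 -0.29] w 0.088
 d mm [-557.6  697.7   29.9]  r [ 0.578  0.144 -2.603]
```

Call:
{"op": "jog_arm", "data": {
  "targets": [
    {"dx":-26,"dy":33,"dz":1,"rx":0.027,"ry":0.007,"rz":-0.12},
    {"dx":-52,"dy":65,"dz":3,"rx":0.054,"ry":0.013,"rz":-0.24},
    {"dx":-78,"dy":98,"dz":4,"rx":0.08,"ry":0.02,"rz":-0.36},
    {"dx":-104,"dy":130,"dz":5,"rx":0.107,"ry":0.027,"rz":-0.48},
    {"dx":-130,"dy":163,"dz":6,"rx":0.134,"ry":0.033,"rz":-0.6},
    {"dx":-156,"dy":195,"dz":8,"rx":0.16,"ry":0.04,"rz":-0.72},
    {"dx":-182,"dy":228,"dz":9,"rx":0.187,"ry":0.047,"rz":-0.84},
    {"dx":-208,"dy":260,"dz":10,"rx":0.213,"ry":0.053,"rz":-0.96}
  ],
  "force": 20
}}

```text
invalid input at $.targets[0]: expected keys dx, dy, dz, rx, ry, rz, gripper
```

```bash
python3 -c "
from h import *
rel(grip(0,.1),RG)"
```

```text
t 0.10 pos [ 0.24   -0.6304  0.2477] q [-0.92  0.36  0.01 -0.   -1.22 -0.29] w 0.088
 d mm [-557.6  697.7   29.9]  r [ 0.578  0.144 -2.603]
```

Call:
{"op": "jog_arm", "data": {
  "targets": [
    {"dx":-26,"dy":33,"dz":1,"rx":0.027,"ry":0.007,"rz":-0.12,"gripper":0},
    {"dx":-52,"dy":65,"dz":3,"rx":0.054,"ry":0.013,"rz":-0.24,"gripper":0},
    {"dx":-78,"dy":98,"dz":4,"rx":0.08,"ry":0.02,"rz":-0.36,"gripper":0},
    {"dx":-104,"dy":130,"dz":5,"rx":0.107,"ry":0.027,"rz":-0.48,"gripper":0},
    {"dx":-130,"dy":163,"dz":6,"rx":0.134,"ry":0.033,"rz":-0.6,"gripper":0},
    {"dx":-156,"dy":195,"dz":8,"rx":0.16,"ry":0.04,"rz":-0.72,"gripper":0},
    {"dx":-182,"dy":228,"dz":9,"rx":0.187,"ry":0.047,"rz":-0.84,"gripper":0},
    {"dx":-208,"dy":260,"dz":10,"rx":0.213,"ry":0.053,"rz":-0.96,"gripper":0}
  ],
  "force": 20
}}

```text
t: 0.77
eef_pos: [0.3419, -0.3121, 0.2383]
ee_rot: [-2.982, -0.14, -1.82]
force: [1.2, 1.9, -0.5]
width: 0.0878
gripper_force: 0.0
```

```bash
python3 -c "
from h import *
rel(grip(0,.1),RG)"
```

```text
t 0.77 pos [ 0.3419 -0.3121  0.2383] q [-0.19 -0.12 -0.67  0.19 -0.88 -0.16] w 0.088
 d mm [-555.1  -43.5  -52.4]  r [ 0.363  0.089 -1.637]
```

Call:
{"op": "jog_arm", "data": {
  "targets": [
    {"dx":-41,"dy":-3,"dz":-4,"rx":0.027,"ry":0.006,"rz":-0.12,"gripper":0},
    {"dx":-82,"dy":-6,"dz":-8,"rx":0.053,"ry":0.013,"rz":-0.24,"gripper":0},
    {"dx":-123,"dy":-10,"dz":-12,"rx":0.08,"ry":0.02,"rz":-0.36,"gripper":0},
    {"dx":-164,"dy":-13,"dz":-15,"rx":0.107,"ry":0.026,"rz":-0.48,"gripper":0},
    {"dx":-205,"dy":-16,"dz":-19,"rx":0.133,"ry":0.033,"rz":-0.6,"gripper":0},
    {"dx":-246,"dy":-19,"dz":-23,"rx":0.16,"ry":0.039,"rz":-0.72,"gripper":0},
    {"dx":-287,"dy":-22,"dz":-27,"rx":0.187,"ry":0.046,"rz":-0.84,"gripper":0},
    {"dx":-328,"dy":-26,"dz":-31,"rx":0.213,"ry":0.052,"rz":-0.96,"gripper":0}
  ]
}}

```text
t: 1.43
eef_pos: [0.4447, 0.0022, 0.2275]
ee_rot: [-3.005, -0.35, -0.849]
force: [1.5, -1.5, 1.2]
width: 0.0875
gripper_force: 0.0
```

```bash
python3 -c "
from h import *
rel(grip(0,.1),RG)"
```

```text
t 1.43 pos [0.4447 0.0022 0.2275] q [ 0.71 -0.21 -0.91  0.5  -0.79 -0.31] w 0.088
 d mm [-114.3 -197.7   -5.5]  r [ 0.148  0.037 -0.676]
```

Call:
{"op": "jog_arm", "data": {
  "targets": [
    {"dx":-20,"dy":-35,"dz":-1,"rx":0.025,"ry":0.006,"rz":-0.12,"gripper":0},
    {"dx":-40,"dy":-69,"dz":-2,"rx":0.05,"ry":0.012,"rz":-0.23,"gripper":0},
    {"dx":-60,"dy":-104,"dz":-3,"rx":0.076,"ry":0.019,"rz":-0.345,"gripper":0},
    {"dx":-80,"dy":-138,"dz":-4,"rx":0.1,"ry":0.025,"rz":-0.46,"gripper":0},
    {"dx":-100,"dy":-173,"dz":-5,"rx":0.126,"ry":0.031,"rz":-0.575,"gripper":0},
    {"dx":-114.3,"dy":-197.7,"dz":-5.5,"rx":0.148,"ry":0.037,"rz":-0.676,"gripper":0},
    {"dx":-114.3,"dy":-197.7,"dz":-5.5,"rx":0.148,"ry":0.037,"rz":-0.676,"gripper":0},
    {"dx":-114.3,"dy":-197.7,"dz":-5.5,"rx":0.148,"ry":0.037,"rz":-0.676,"gripper":0}
  ]
}}

```text
t: 2.1
eef_pos: [0.5147, 0.218, 0.2176]
ee_rot: [3.14, -0.434, -0.126]
force: [0.0, -1.0, -0.1]
width: 0.0873
gripper_force: 0.0
```

```bash
python3 - <<'E'
from h import *
from station import arm
rel(grip(0,.1),RG)
for n in("top","side"):
    f=arm.grab_frame(n); np.savez(f"{n}1.npz",**f); 
    if n=="side":cv2.imwrite("pics/side1.png",cv2.cvtColor(f["frame"],cv2.COLOR_RGB2BGR))
    else: cv2.imwrite("pics/top1.png",cv2.cvtColor(f["frame"],cv2.COLOR_RGB2BGR))
E
```

```text
t 2.10 pos [0.5147 0.218  0.2176] q [ 0.93  0.01 -0.81  0.67 -0.63 -0.01] w 0.087
 d mm [-1.4 -1.8 -1.9]  r [ 0.004  0.002 -0.005]
```

View pics/side1.png

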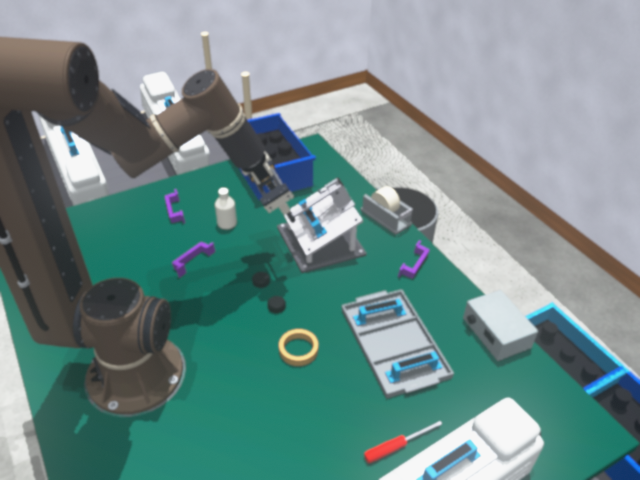

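```bash
cat >> h.py <<'E'
def proj(f,p):
    c=f["view"]@np.r_[p,1];return f["fx"]*c[0]/c[2]+f["cx"],f["fy"]*c[1]/c[2]+f["cy"]
E
python3 - <<'E'
from h import *
f=dict(np.load("side1.npz"));im=cv2.cvtColor(f["frame"],cv2.COLOR_RGB2BGR)[160:280,250:390]
k=5.5;im=cv2.resize(im,None,fx=k,fy=k,interpolation=cv2.INTER_CUBIC)
def dot(p,c):
    u,v=proj(f,p);cv2.circle(im,(int((u-250+.5)*k),int((v-160+.5)*k)),4,c,1)
for s in(-.095,.095):
  for y in(-.1,.1):dot(face(s,y,0),(0,0,255))
for y in(-.02,.02):dot(face(-.075,y,.066),(0,255,0));dot(face(.075,y,.066),(255,0,255))
for y in(-.059,.059):
  for s in(-.038,-.012):dot(face(s,y,.042),(0,255,255))
cv2.imwrite("pics/ov1.png",im)
E
```

```text
(no output)
```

View pics/ov1.png

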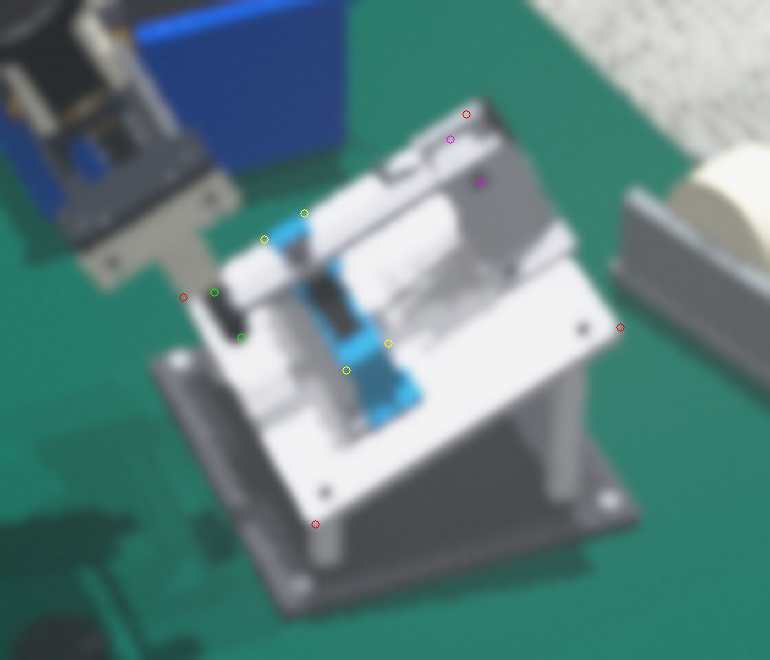

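Call:
{"op": "jog_arm", "data": {
  "targets": [
    {"dx":-1,"dy":-2,"dz":20,"rx":0,"ry":0,"rz":0,"gripper":0},
    {"dx":-1,"dy":-2,"dz":40,"rx":0,"ry":0,"rz":0,"gripper":0},
    {"dx":-1,"dy":-2,"dz":60,"rx":0,"ry":0,"rz":0,"gripper":0},
    {"dx":-1,"dy":-2,"dz":75,"rx":0,"ry":0,"rz":0,"gripper":0},
    {"dx":-1,"dy":-2,"dz":85,"rx":0,"ry":0,"rz":0,"gripper":0},
    {"dx":-1,"dy":-2,"dz":95,"rx":0,"ry":0,"rz":0,"gripper":0},
    {"dx":-1,"dy":-2,"dz":95,"rx":0,"ry":0,"rz":0,"gripper":0},
    {"dx":-1,"dy":-2,"dz":95,"rx":0,"ry":0,"rz":0,"gripper":0}
  ],
  "force": 30
}}

```text
t: 2.87
eef_pos: [0.5538, 0.2125, 0.1319]
ee_rot: [3.141, -0.435, -0.129]
force: [0.3, 0.8, 0.6]
width: 0.0873
gripper_force: 0.0
```

Call:
{"op": "jog_arm", "data": {
  "targets": [
    {"dx":0,"dy":0,"dz":0,"rx":0,"ry":0,"rz":0,"gripper":0.4},
    {"dx":0,"dy":0,"dz":0,"rx":0,"ry":0,"rz":0,"gripper":0.45},
    {"dx":0,"dy":0,"dz":0,"rx":0,"ry":0,"rz":0,"gripper":0.5},
    {"dx":0,"dy":0,"dz":0,"rx":0,"ry":0,"rz":0,"gripper":0.55},
    {"dx":0,"dy":0,"dz":0,"rx":0,"ry":0,"rz":0,"gripper":0.6},
    {"dx":0,"dy":0,"dz":0,"rx":0,"ry":0,"rz":0,"gripper":0.65},
    {"dx":0,"dy":0,"dz":0,"rx":0,"ry":0,"rz":0,"gripper":0.65},
    {"dx":0,"dy":0,"dz":0,"rx":0,"ry":0,"rz":0,"gripper":0.65}
  ],
  "force": 30
}}

```text
t: 3.53
eef_pos: [0.554, 0.2162, 0.1322]
ee_rot: [-3.139, -0.435, -0.126]
force: [2.1, 11.8, -5.6]
width: 0.0399
gripper_force: 7.1
```

```bash
python3 - <<'E'
from h import *
rel(grip(0),RG)
from station import arm
R=Ro.from_euler("xyz",arm.get_state()["ee_rot"])
p0=grip(0)
for th in np.linspace(0,2.32,17)[1:]: print(round(th,3),(R.inv().apply(grip(th)-p0)*1000).round(0))
E
```

```text
t 3.53 pos [0.554  0.2162 0.1322] q [ 0.7   0.16 -0.94  1.12 -0.35 -0.3 ] w 0.040
 d mm [-0.9  1.1  1.1]  r [-0.     0.001 -0.005]
0.145 [  2.  -0. -22.]
0.29 [  6.  -0. -43.]
0.435 [ 14.  -0. -63.]
0.58 [ 24.  -0. -82.]
0.725 [  38.   -0. -100.]
0.87 [  53.   -0. -115.]
1.015 [  71.   -0. -127.]
1.16 [  90.   -1. -138.]
1.305 [ 110.   -1. -145.]
1.45 [ 132.   -1. -149.]
1.595 [ 153.   -1. -150.]
1.74 [ 175.   -1. -148.]
1.885 [ 196.   -1. -143.]
2.03 [ 216.   -1. -135.]
2.175 [ 235.   -1. -124.]
2.32 [ 252.   -1. -110.]
```

Call:
{"op": "jog_arm", "data": {
  "targets": [
    {"dx":0,"dy":-4,"dz":-11,"rx":0,"ry":0,"rz":0,"gripper":0.65},
    {"dx":2,"dy":-4,"dz":-22,"rx":0,"ry":0,"rz":0,"gripper":0.65},
    {"dx":4,"dy":-4,"dz":-33,"rx":0,"ry":0,"rz":0,"gripper":0.65},
    {"dx":6,"dy":-4,"dz":-43,"rx":0,"ry":0,"rz":0,"gripper":0.65},
    {"dx":10,"dy":-4,"dz":-53,"rx":0,"ry":0,"rz":0,"gripper":0.65},
    {"dx":14,"dy":-4,"dz":-63,"rx":0,"ry":0,"rz":0,"gripper":0.65},
    {"dx":19,"dy":-4,"dz":-73,"rx":0,"ry":0,"rz":0,"gripper":0.65},
    {"dx":24,"dy":-4,"dz":-82,"rx":0,"ry":0,"rz":0,"gripper":0.65}
  ],
  "force": 35
}}

```text
t: 4.2
eef_pos: [0.5404, 0.2183, 0.2148]
ee_rot: [3.138, -0.432, -0.127]
force: [8.4, -2.3, -8.8]
width: 0.0398
gripper_force: 35.0
```

```bash
python3 - <<'E'
from h import *
rel(grip(.58),RG)
from station import arm
R=Ro.from_euler("xyz",arm.get_state()["ee_rot"])
p0=grip(.58)
for th in np.linspace(.58,2.32,13)[1:]: print(round(th,3),(R.inv().apply(grip(th)-p0)*1000).round(0))
E
```

```text
t 4.20 pos [0.5404 0.2183 0.2148] q [ 0.88  0.06 -0.77  0.67 -0.61  0.03] w 0.040
 d mm [ 1.2  1.6 -0.4]  r [ 0.007  0.004 -0.007]
0.725 [ 13.   0. -17.]
0.87 [ 29.   0. -33.]
1.015 [ 46.  -0. -45.]
1.16 [ 65.  -0. -56.]
1.305 [ 86.  -0. -63.]
1.45 [107.  -0. -67.]
1.595 [129.  -0. -68.]
1.74 [150.  -1. -66.]
1.885 [172.  -1. -61.]
2.03 [192.  -1. -53.]
2.175 [210.  -1. -42.]
2.32 [227.  -1. -29.]
```

Call:
{"op": "jog_arm", "data": {
  "targets": [
    {"dx":7,"dy":0,"dz":-9,"rx":0,"ry":0,"rz":0,"gripper":0.65},
    {"dx":15,"dy":0,"dz":-18,"rx":0,"ry":0,"rz":0,"gripper":0.65},
    {"dx":24,"dy":0,"dz":-28,"rx":0,"ry":0,"rz":0,"gripper":0.65},
    {"dx":34,"dy":0,"dz":-36,"rx":0,"ry":0,"rz":0,"gripper":0.65},
    {"dx":46,"dy":0,"dz":-45,"rx":0,"ry":0,"rz":0,"gripper":0.65},
    {"dx":59,"dy":0,"dz":-52,"rx":0,"ry":0,"rz":0,"gripper":0.65},
    {"dx":72,"dy":0,"dz":-58,"rx":0,"ry":0,"rz":0,"gripper":0.65},
    {"dx":86,"dy":0,"dz":-63,"rx":0,"ry":0,"rz":0,"gripper":0.65}
  ]
}}

```text
t: 4.87
eef_pos: [0.5912, 0.2115, 0.3088]
ee_rot: [3.138, -0.432, -0.128]
force: [-2.1, -4.4, -3.6]
width: 0.0396
gripper_force: 35.0
```

```bash
python3 - <<'E'
from h import *
rel(grip(1.305),RG)
from station import arm
R=Ro.from_euler("xyz",arm.get_state()["ee_rot"])
p0=grip(1.305)
for th in np.linspace(1.305,2.32,9)[1:]: print(round(th,3),(R.inv().apply(grip(th)-p0)*1000).round(0))
E
```

```text
t 4.87 pos [0.5912 0.2115 0.3088] q [ 0.83  0.05 -0.51  0.49 -0.82  0.31] w 0.040
 d mm [1.1 0.9 0.6]  r [ 0.007  0.005 -0.007]
1.432 [19. -0. -4.]
1.559 [38. -0. -5.]
1.686 [57. -0. -5.]
1.812 [75. -1. -1.]
1.939 [93. -1.  4.]
2.066 [111.  -1.  12.]
2.193 [127.  -1.  22.]
2.32 [142.  -1.  34.]
```

Call:
{"op": "jog_arm", "data": {
  "targets": [
    {"dx":19,"dy":0,"dz":-4,"rx":0,"ry":0,"rz":0,"gripper":0.65},
    {"dx":38,"dy":0,"dz":-5,"rx":0,"ry":0,"rz":0,"gripper":0.65},
    {"dx":57,"dy":0,"dz":-5,"rx":0,"ry":0,"rz":0,"gripper":0.65},
    {"dx":75,"dy":0,"dz":-1,"rx":0,"ry":0,"rz":0,"gripper":0.65},
    {"dx":93,"dy":0,"dz":4,"rx":0,"ry":0,"rz":0,"gripper":0.65},
    {"dx":111,"dy":0,"dz":12,"rx":0,"ry":0,"rz":0,"gripper":0.65},
    {"dx":127,"dy":0,"dz":22,"rx":0,"ry":0,"rz":0,"gripper":0.65},
    {"dx":142,"dy":0,"dz":34,"rx":0,"ry":0,"rz":0,"gripper":0.65}
  ]
}}

```text
t: 5.53
eef_pos: [0.7358, 0.1922, 0.3405]
ee_rot: [3.139, -0.436, -0.129]
force: [1.1, -10.0, 4.1]
width: 0.0397
gripper_force: 35.0
```

Call:
{"op": "jog_arm", "data": {
  "targets": [
    {"dx":0,"dy":0,"dz":0,"rx":0,"ry":0,"rz":0,"gripper":0.65},
    {"dx":0,"dy":0,"dz":0,"rx":0,"ry":0,"rz":0,"gripper":0.65},
    {"dx":0,"dy":0,"dz":0,"rx":0,"ry":0,"rz":0,"gripper":0.65},
    {"dx":0,"dy":0,"dz":0,"rx":0,"ry":0,"rz":0,"gripper":0.65},
    {"dx":0,"dy":0,"dz":0,"rx":0,"ry":0,"rz":0,"gripper":0.5},
    {"dx":0,"dy":0,"dz":0,"rx":0,"ry":0,"rz":0,"gripper":0.35},
    {"dx":0,"dy":0,"dz":0,"rx":0,"ry":0,"rz":0,"gripper":0.1},
    {"dx":0,"dy":0,"dz":0,"rx":0,"ry":0,"rz":0,"gripper":0.1}
  ]
}}

```text
t: 6.2
eef_pos: [0.7345, 0.1955, 0.3384]
ee_rot: [3.141, -0.435, -0.127]
force: [-0.6, -0.0, 0.3]
width: 0.058
gripper_force: 0.0
```

```bash
python3 - <<'E'
from h import *
rel(grip(2.32),RG)
E
```

```text
t 6.20 pos [0.7345 0.1955 0.3384] q [ 0.64  0.24 -0.18  0.39 -0.87  0.59] w 0.058
 d mm [-0.5  2.2  1.4]  r [ 0.003  0.002 -0.006]
```

Call:
{"op": "jog_arm", "data": {
  "targets": [
    {"dx":0,"dy":0,"dz":0,"rx":0,"ry":0,"rz":0,"gripper":0},
    {"dx":0,"dy":0,"dz":0,"rx":0,"ry":0,"rz":0,"gripper":0},
    {"dx":0,"dy":2,"dz":-10,"rx":0,"ry":0,"rz":0,"gripper":0},
    {"dx":0,"dy":2,"dz":-25,"rx":0,"ry":0,"rz":0,"gripper":0},
    {"dx":0,"dy":2,"dz":-45,"rx":0,"ry":0,"rz":0,"gripper":0},
    {"dx":0,"dy":2,"dz":-65,"rx":0,"ry":0,"rz":0,"gripper":0},
    {"dx":0,"dy":2,"dz":-85,"rx":0,"ry":0,"rz":0,"gripper":0},
    {"dx":0,"dy":2,"dz":-85,"rx":0,"ry":0,"rz":0,"gripper":0}
  ]
}}

```text
t: 6.87
eef_pos: [0.6987, 0.1986, 0.4223]
ee_rot: [-3.137, -0.441, -0.128]
force: [0.1, -0.3, 0.6]
width: 0.0876
gripper_force: 0.0
```

```bash
python3 - <<'E'
from h import *
from station import arm
for s in(1,-1): rel(face(-.025,0,.15),tool(ZT,s*US))
f=arm.grab_frame("top");P=cloud(f);np.savez("top2.npz",**f)
f=arm.grab_frame("side");np.savez("side2.npz",**f)
im=cv2.cvtColor(f["frame"],cv2.COLOR_RGB2BGR)[110:280,230:430]
cv2.imwrite("pics/s2.png",cv2.resize(im,None,fx=3.5,fy=3.5))
E
```

```text
t 6.87 pos [0.6987 0.1986 0.4223] q [ 0.69  0.16 -0.09  0.37 -1.03  0.62] w 0.088
 d mm [-206.1    2.5  120.4]  r [ 0.003 -0.005 -1.578]
t 6.87 pos [0.6987 0.1986 0.4223] q [ 0.69  0.16 -0.09  0.37 -1.03  0.62] w 0.088
 d mm [-206.1    2.5  120.4]  r [-0.005 -0.003  1.564]
```

View pics/s2.png

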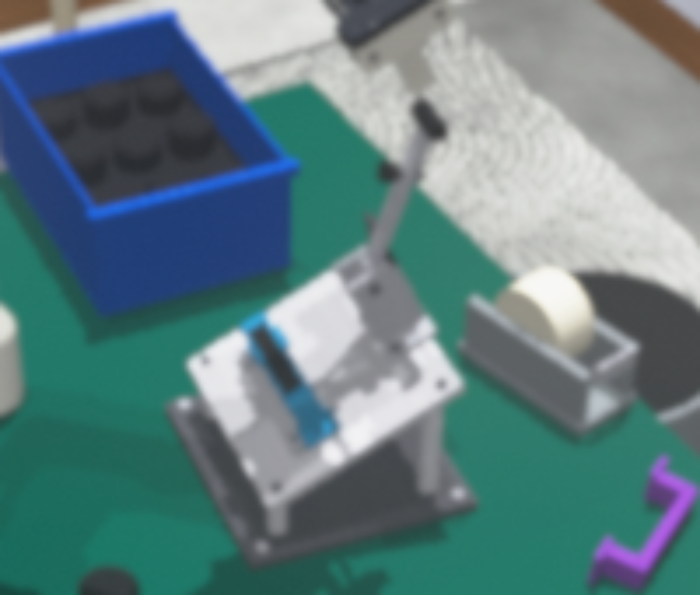

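Call:
{"op": "jog_arm", "data": {
  "targets": [
    {"dx":-20,"dy":0,"dz":5,"rx":0,"ry":0,"rz":0.12,"gripper":0},
    {"dx":-40,"dy":0,"dz":10,"rx":0,"ry":0,"rz":0.24,"gripper":0},
    {"dx":-60,"dy":0,"dz":15,"rx":0,"ry":0,"rz":0.36,"gripper":0},
    {"dx":-80,"dy":0,"dz":20,"rx":0,"ry":0,"rz":0.48,"gripper":0},
    {"dx":-100,"dy":0,"dz":30,"rx":0,"ry":0,"rz":0.6,"gripper":0},
    {"dx":-120,"dy":1,"dz":40,"rx":0,"ry":0,"rz":0.72,"gripper":0},
    {"dx":-140,"dy":2,"dz":50,"rx":0,"ry":0,"rz":0.84,"gripper":0},
    {"dx":-160,"dy":2,"dz":60,"rx":0,"ry":0,"rz":0.96,"gripper":0}
  ]
}}

```text
t: 7.63
eef_pos: [0.5786, 0.2106, 0.2925]
ee_rot: [-2.778, -0.242, -1.138]
force: [1.4, 0.2, 0.6]
width: 0.0874
gripper_force: 0.0
```

```bash
python3 -c "
from h import *
rel(face(-.025,0,.15),tool(ZT,-US))"
```

```text
t 7.63 pos [0.5786 0.2106 0.2925] q [ 0.84  0.04 -0.56  0.51 -0.78 -0.7 ] w 0.087
 d mm [-24.6  33.1  54.8]  r [ 0.003 -0.003  0.599]
```

Call:
{"op": "jog_arm", "data": {
  "targets": [
    {"dx":-6,"dy":8,"dz":10,"rx":0,"ry":0,"rz":0.12,"gripper":0},
    {"dx":-12,"dy":16,"dz":20,"rx":0,"ry":0,"rz":0.24,"gripper":0},
    {"dx":-18,"dy":25,"dz":30,"rx":0,"ry":0,"rz":0.36,"gripper":0},
    {"dx":-24.6,"dy":33,"dz":40,"rx":0,"ry":0,"rz":0.48,"gripper":0},
    {"dx":-24.6,"dy":33,"dz":50,"rx":0,"ry":0,"rz":0.599,"gripper":0},
    {"dx":-24.6,"dy":33,"dz":55,"rx":0.003,"ry":-0.003,"rz":0.599,"gripper":0},
    {"dx":-24.6,"dy":33,"dz":55,"rx":0.003,"ry":-0.003,"rz":0.599,"gripper":0},
    {"dx":-24.6,"dy":33,"dz":55,"rx":0.003,"ry":-0.003,"rz":0.599,"gripper":0}
  ]
}}

```text
t: 8.3
eef_pos: [0.566, 0.2137, 0.2266]
ee_rot: [-2.705, -0.004, -1.683]
force: [0.3, -0.3, -0.2]
width: 0.0872
gripper_force: 0.0
```

```bash
python3 -c "
from h import *
rel(face(-.025,0,.15),tool(ZT,-US));rel(face(-.025,0,.044),tool(ZT,-US))"
```

```text
t 8.30 pos [0.566  0.2137 0.2266] q [ 0.84  0.07 -0.72  0.64 -0.62 -1.45] w 0.087
 d mm [0.1 1.8 0.5]  r [-0.    -0.     0.009]
t 8.30 pos [0.566  0.2137 0.2266] q [ 0.84  0.07 -0.72  0.64 -0.62 -1.45] w 0.087
 d mm [  0.    1.9 106.5]  r [-0.    -0.     0.009]
```

Call:
{"op": "jog_arm", "data": {
  "targets": [
    {"dx":0,"dy":2,"dz":20,"rx":0,"ry":0,"rz":0.009,"gripper":0},
    {"dx":0,"dy":2,"dz":40,"rx":0,"ry":0,"rz":0.009,"gripper":0},
    {"dx":0,"dy":2,"dz":60,"rx":0,"ry":0,"rz":0.009,"gripper":0},
    {"dx":0,"dy":2,"dz":75,"rx":0,"ry":0,"rz":0.009,"gripper":0},
    {"dx":0,"dy":2,"dz":87,"rx":0,"ry":0,"rz":0.009,"gripper":0},
    {"dx":0,"dy":2,"dz":97,"rx":0,"ry":0,"rz":0.009,"gripper":0},
    {"dx":0,"dy":2,"dz":105,"rx":0,"ry":0,"rz":0.009,"gripper":0},
    {"dx":0,"dy":2,"dz":105,"rx":0,"ry":0,"rz":0.009,"gripper":0}
  ],
  "force": 15
}}

```text
t: 8.97
eef_pos: [0.6087, 0.2083, 0.1299]
ee_rot: [-2.705, -0.0, -1.692]
force: [-0.0, -0.0, -0.0]
width: 0.0874
gripper_force: 0.0
```

```bash
python3 -c "
from h import *
rel(face(-.025,0,.044),tool(ZT,-US))
from station import arm
print(arm.get_state()['force'])"
```

```text
t 8.97 pos [0.6087 0.2083 0.1299] q [ 0.63  0.23 -0.86  1.1  -0.33 -1.78] w 0.087
 d mm [-0.2 -0.   0.7]  r [-0.    -0.001 -0.001]
[-0.02427674 -0.04348043 -0.03848987]
```

Close gradually (26 mm ⇒ closure ≈ 0.70).

Call:
{"op": "jog_arm", "data": {
  "targets": [
    {"dx":0,"dy":0,"dz":0,"rx":0,"ry":0,"rz":0,"gripper":0.4},
    {"dx":0,"dy":0,"dz":0,"rx":0,"ry":0,"rz":0,"gripper":0.5},
    {"dx":0,"dy":0,"dz":0,"rx":0,"ry":0,"rz":0,"gripper":0.6},
    {"dx":0,"dy":0,"dz":0,"rx":0,"ry":0,"rz":0,"gripper":0.65},
    {"dx":0,"dy":0,"dz":0,"rx":0,"ry":0,"rz":0,"gripper":0.7},
    {"dx":0,"dy":0,"dz":0,"rx":0,"ry":0,"rz":0,"gripper":0.75},
    {"dx":0,"dy":0,"dz":0,"rx":0,"ry":0,"rz":0,"gripper":0.8},
    {"dx":0,"dy":0,"dz":0,"rx":0,"ry":0,"rz":0,"gripper":0.8}
  ]
}}

```text
t: 9.63
eef_pos: [0.6082, 0.2091, 0.131]
ee_rot: [-2.704, 0.002, -1.694]
force: [0.2, -0.5, -0.4]
width: 0.0396
gripper_force: 0.0
```

Call:
{"op": "jog_arm", "data": {
  "targets": [
    {"dx":0,"dy":0,"dz":0,"rx":0,"ry":0,"rz":0,"gripper":0.8},
    {"dx":0,"dy":0,"dz":0,"rx":0,"ry":0,"rz":0,"gripper":0.8},
    {"dx":0,"dy":0,"dz":0,"rx":0,"ry":0,"rz":0,"gripper":0.8},
    {"dx":0,"dy":0,"dz":0,"rx":0,"ry":0,"rz":0,"gripper":0.8},
    {"dx":0,"dy":0,"dz":0,"rx":0,"ry":0,"rz":0,"gripper":0.8},
    {"dx":0,"dy":0,"dz":0,"rx":0,"ry":0,"rz":0,"gripper":0.8},
    {"dx":0,"dy":0,"dz":0,"rx":0,"ry":0,"rz":0,"gripper":0.8},
    {"dx":0,"dy":0,"dz":0,"rx":0,"ry":0,"rz":0,"gripper":0.8}
  ],
  "force": 25
}}

```text
t: 10.3
eef_pos: [0.6082, 0.209, 0.1308]
ee_rot: [-2.705, 0.002, -1.694]
force: [-0.9, 0.4, 0.4]
width: 0.0258
gripper_force: 25.0
```

```bash
python3 -c "
from h import *
rel(face(-.025,0,.045),tool(ZT,-US))"
```

```text
t 10.30 pos [0.6082 0.209  0.1308] q [ 0.63  0.23 -0.86  1.1  -0.33 -1.78] w 0.026
 d mm [ 0.5 -0.2  0.7]  r [-0.001  0.001 -0.004]
```

Call:
{"op": "jog_arm", "data": {
  "targets": [
    {"dx":0,"dy":0,"dz":-6,"rx":0,"ry":0,"rz":0,"gripper":0.8},
    {"dx":0,"dy":0,"dz":-15,"rx":0,"ry":0,"rz":0,"gripper":0.8},
    {"dx":0,"dy":0,"dz":-28,"rx":0,"ry":0,"rz":0,"gripper":0.8},
    {"dx":0,"dy":0,"dz":-43,"rx":0,"ry":0,"rz":0,"gripper":0.8},
    {"dx":0,"dy":0,"dz":-58,"rx":0,"ry":0,"rz":0,"gripper":0.8},
    {"dx":0,"dy":0,"dz":-74,"rx":0,"ry":0,"rz":0,"gripper":0.8},
    {"dx":0,"dy":0,"dz":-90,"rx":0,"ry":0,"rz":0,"gripper":0.8},
    {"dx":0,"dy":0,"dz":-105,"rx":0,"ry":0,"rz":0,"gripper":0.8}
  ]
}}

```text
t: 10.97
eef_pos: [0.5635, 0.2143, 0.2265]
ee_rot: [-2.705, 0.002, -1.694]
force: [0.1, 0.2, -0.6]
width: 0.0255
gripper_force: 25.0
```

```bash
cat >> h.py <<'E'
T=np.array([.622,-.235,0]);TY=-.17
TJ=Ro.from_euler("z",TY)
E
python3 -c "
from h import *
for s in(1,-1): rel(T+[0,0,.20],tool([0,0,-1],s*TJ.apply([0,1,0])))"
```

```text
t 10.97 pos [0.5635 0.2143 0.2265] q [ 0.84  0.07 -0.72  0.64 -0.62 -1.47] w 0.026
 d mm [438.8 -91.8  71.1]  r [-0.335  0.354  1.589]
t 10.97 pos [0.5635 0.2143 0.2265] q [ 0.84  0.07 -0.72  0.64 -0.62 -1.47] w 0.026
 d mm [438.8 -91.8  71.1]  r [-0.35  -0.331 -1.498]
```

Call:
{"op": "jog_arm", "data": {
  "targets": [
    {"dx":35,"dy":-7,"dz":3,"rx":-0.01,"ry":0.01,"rz":0.05,"gripper":0.8},
    {"dx":72,"dy":-14,"dz":8,"rx":-0.03,"ry":0.035,"rz":0.15,"gripper":0.8},
    {"dx":108,"dy":-22,"dz":14,"rx":-0.055,"ry":0.058,"rz":0.26,"gripper":0.8},
    {"dx":144,"dy":-30,"dz":20,"rx":-0.08,"ry":0.084,"rz":0.38,"gripper":0.8},
    {"dx":180,"dy":-37,"dz":27,"rx":-0.105,"ry":0.11,"rz":0.5,"gripper":0.8},
    {"dx":216,"dy":-45,"dz":34,"rx":-0.13,"ry":0.138,"rz":0.62,"gripper":0.8},
    {"dx":252,"dy":-53,"dz":41,"rx":-0.156,"ry":0.165,"rz":0.74,"gripper":0.8},
    {"dx":288,"dy":-60,"dz":47,"rx":-0.18,"ry":0.192,"rz":0.86,"gripper":0.8}
  ]
}}

```text
t: 11.63
eef_pos: [0.6025, -0.082, 0.2081]
ee_rot: [-2.944, 0.095, -2.573]
force: [1.2, 0.0, -1.0]
width: 0.0255
gripper_force: 25.0
```

```bash
python3 -c "
from h import *
rel(T+[0,0,.18],tool([0,0,-1],TJ.apply([0,1,0])))"
```

```text
t 11.63 pos [ 0.6025 -0.082   0.2081] q [ 0.28  0.17 -0.45  0.22 -0.81 -1.43] w 0.026
 d mm [  68.3 -132.5   48.7]  r [-0.153  0.163  0.726]
```

Call:
{"op": "jog_arm", "data": {
  "targets": [
    {"dx":11,"dy":-20,"dz":5,"rx":-0.025,"ry":0.026,"rz":0.115,"gripper":0.8},
    {"dx":21,"dy":-42,"dz":11,"rx":-0.05,"ry":0.052,"rz":0.23,"gripper":0.8},
    {"dx":32,"dy":-64,"dz":17,"rx":-0.073,"ry":0.078,"rz":0.345,"gripper":0.8},
    {"dx":43,"dy":-85,"dz":25,"rx":-0.097,"ry":0.103,"rz":0.46,"gripper":0.8},
    {"dx":54,"dy":-105,"dz":33,"rx":-0.12,"ry":0.13,"rz":0.575,"gripper":0.8},
    {"dx":63,"dy":-123,"dz":42,"rx":-0.144,"ry":0.154,"rz":0.685,"gripper":0.8},
    {"dx":68,"dy":-132,"dz":48,"rx":-0.153,"ry":0.163,"rz":0.726,"gripper":0.8},
    {"dx":68,"dy":-132,"dz":48,"rx":-0.153,"ry":0.163,"rz":0.726,"gripper":0.8}
  ]
}}

```text
t: 12.3
eef_pos: [0.6223, -0.2355, 0.1788]
ee_rot: [-3.14, -0.002, 2.971]
force: [-0.1, 0.9, -1.0]
width: 0.0256
gripper_force: 25.0
```

```bash
python3 - <<'E'
from h import *
from station import arm
rel(T+[0,0,.052],tool([0,0,-1],TJ.apply([0,1,0])))
f=arm.grab_frame("side");np.savez("side3.npz",**f)
im=cv2.cvtColor(f["frame"],cv2.COLOR_RGB2BGR)[200:420,280:520];k=3
im=cv2.resize(im,None,fx=2.7,fy=2.7,interpolation=cv2.INTER_CUBIC);k=2.7
for x in(-.09,.09):
  for y in(-.15,.15,-.049,.049):
    u,v=proj(f,T+TJ.apply([x,y,.02]));cv2.circle(im,(int((u-280+.5)*k),int((v-200+.5)*k)),4,(0,0,255),1)
cv2.imwrite("pics/s3.png",im)
E
```

```text
t 12.30 pos [ 0.6223 -0.2355  0.1788] q [-0.07  0.39 -0.1   0.   -1.08 -1.67] w 0.026
 d mm [1.000e-01 6.000e-01 1.268e+02]  r [-0.002 -0.002 -0.   ]
```

View pics/s3.png

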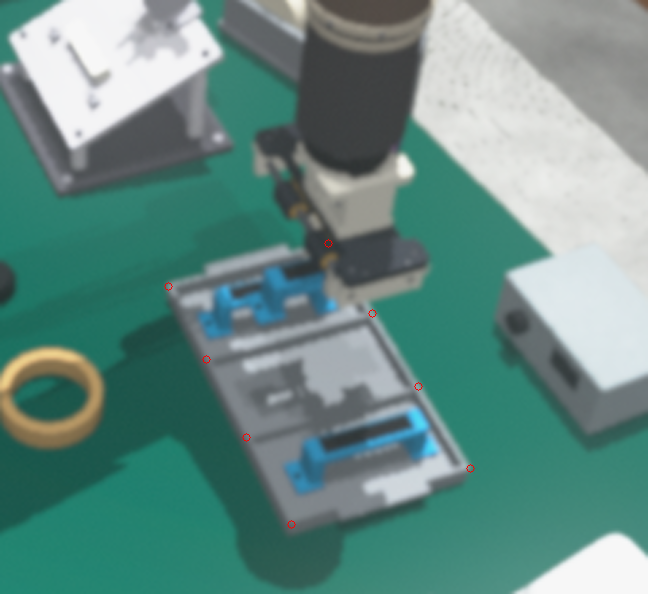

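Call:
{"op": "jog_arm", "data": {
  "targets": [
    {"dx":0,"dy":0,"dz":25,"rx":0,"ry":0,"rz":0,"gripper":0.8},
    {"dx":0,"dy":0,"dz":50,"rx":0,"ry":0,"rz":0,"gripper":0.8},
    {"dx":0,"dy":0,"dz":75,"rx":0,"ry":0,"rz":0,"gripper":0.8},
    {"dx":0,"dy":0,"dz":95,"rx":0,"ry":0,"rz":0,"gripper":0.8},
    {"dx":0,"dy":0,"dz":108,"rx":0,"ry":0,"rz":0,"gripper":0.8},
    {"dx":0,"dy":0,"dz":117,"rx":0,"ry":0,"rz":0,"gripper":0.8},
    {"dx":0,"dy":0,"dz":122,"rx":0,"ry":0,"rz":0,"gripper":0.8},
    {"dx":0,"dy":0,"dz":122,"rx":0,"ry":0,"rz":0,"gripper":0.8}
  ]
}}

```text
t: 13.02
eef_pos: [0.6225, -0.2325, 0.0585]
ee_rot: [-3.139, 0.001, 2.978]
force: [-0.8, -0.3, -0.8]
width: 0.0257
gripper_force: 25.0
```

Call:
{"op": "jog_arm", "data": {
  "targets": [
    {"dx":0,"dy":0,"dz":1,"rx":0,"ry":0,"rz":0,"gripper":0.8},
    {"dx":0,"dy":0,"dz":2,"rx":0,"ry":0,"rz":0,"gripper":0.8},
    {"dx":0,"dy":0,"dz":3,"rx":0,"ry":0,"rz":0,"gripper":0.8},
    {"dx":0,"dy":0,"dz":4,"rx":0,"ry":0,"rz":0,"gripper":0.8},
    {"dx":0,"dy":0,"dz":5,"rx":0,"ry":0,"rz":0,"gripper":0.8},
    {"dx":0,"dy":0,"dz":5,"rx":0,"ry":0,"rz":0,"gripper":0.8},
    {"dx":0,"dy":0,"dz":5,"rx":0,"ry":0,"rz":0,"gripper":0.8},
    {"dx":0,"dy":0,"dz":5,"rx":0,"ry":0,"rz":0,"gripper":0.8}
  ]
}}

```text
t: 13.68
eef_pos: [0.6228, -0.2333, 0.0541]
ee_rot: [-3.139, 0.002, 2.977]
force: [0.2, -0.1, -0.4]
width: 0.0258
gripper_force: 25.0
```

Not yet in contact (expected about 0.050); go on down gently.

Call:
{"op": "jog_arm", "data": {
  "targets": [
    {"dx":0,"dy":0,"dz":0.5,"rx":0,"ry":0,"rz":0,"gripper":0.8},
    {"dx":0,"dy":0,"dz":1,"rx":0,"ry":0,"rz":0,"gripper":0.8},
    {"dx":0,"dy":0,"dz":1.5,"rx":0,"ry":0,"rz":0,"gripper":0.8},
    {"dx":0,"dy":0,"dz":2,"rx":0,"ry":0,"rz":0,"gripper":0.8},
    {"dx":0,"dy":0,"dz":2.5,"rx":0,"ry":0,"rz":0,"gripper":0.8},
    {"dx":0,"dy":0,"dz":3,"rx":0,"ry":0,"rz":0,"gripper":0.8},
    {"dx":0,"dy":0,"dz":3,"rx":0,"ry":0,"rz":0,"gripper":0.8},
    {"dx":0,"dy":0,"dz":3,"rx":0,"ry":0,"rz":0,"gripper":0.8}
  ]
}}

```text
t: 14.35
eef_pos: [0.6228, -0.2333, 0.051]
ee_rot: [-3.139, 0.001, 2.977]
force: [-0.1, -0.0, -0.1]
width: 0.0259
gripper_force: 25.0
```

Call:
{"op": "jog_arm", "data": {
  "targets": [
    {"dx":0,"dy":0,"dz":0.5,"rx":0,"ry":0,"rz":0,"gripper":0.8},
    {"dx":0,"dy":0,"dz":1,"rx":0,"ry":0,"rz":0,"gripper":0.8},
    {"dx":0,"dy":0,"dz":1.5,"rx":0,"ry":0,"rz":0,"gripper":0.8},
    {"dx":0,"dy":0,"dz":2,"rx":0,"ry":0,"rz":0,"gripper":0.8},
    {"dx":0,"dy":0,"dz":2,"rx":0,"ry":0,"rz":0,"gripper":0.8},
    {"dx":0,"dy":0,"dz":2,"rx":0,"ry":0,"rz":0,"gripper":0.8},
    {"dx":0,"dy":0,"dz":2,"rx":0,"ry":0,"rz":0,"gripper":0.8},
    {"dx":0,"dy":0,"dz":2,"rx":0,"ry":0,"rz":0,"gripper":0.8}
  ]
}}

```text
t: 15.02
eef_pos: [0.6228, -0.2333, 0.0494]
ee_rot: [-3.139, 0.002, 2.977]
force: [-2.5, 2.1, 4.9]
width: 0.0254
gripper_force: 25.0
```

Contact (force z +4.9 N) at the expected height. Release and retreat.

Call:
{"op": "jog_arm", "data": {
  "targets": [
    {"dx":0,"dy":0,"dz":0,"rx":0,"ry":0,"rz":0,"gripper":0.7},
    {"dx":0,"dy":0,"dz":0,"rx":0,"ry":0,"rz":0,"gripper":0.6},
    {"dx":0,"dy":0,"dz":0,"rx":0,"ry":0,"rz":0,"gripper":0.4},
    {"dx":0,"dy":0,"dz":0,"rx":0,"ry":0,"rz":0,"gripper":0.2},
    {"dx":0,"dy":0,"dz":0,"rx":0,"ry":0,"rz":0,"gripper":0.2},
    {"dx":0,"dy":0,"dz":0,"rx":0,"ry":0,"rz":0,"gripper":0.2},
    {"dx":0,"dy":0,"dz":0,"rx":0,"ry":0,"rz":0,"gripper":0.2},
    {"dx":0,"dy":0,"dz":0,"rx":0,"ry":0,"rz":0,"gripper":0.2}
  ]
}}

```text
t: 15.68
eef_pos: [0.6228, -0.2333, 0.049]
ee_rot: [-3.139, 0.002, 2.977]
force: [0.3, -0.3, -0.2]
width: 0.0669
gripper_force: 0.0
```

Call:
{"op": "jog_arm", "data": {
  "targets": [
    {"dx":0,"dy":0,"dz":-5,"rx":0,"ry":0,"rz":0,"gripper":0.2},
    {"dx":0,"dy":0,"dz":-15,"rx":0,"ry":0,"rz":0,"gripper":0.2},
    {"dx":0,"dy":0,"dz":-35,"rx":0,"ry":0,"rz":0,"gripper":0.2},
    {"dx":0,"dy":0,"dz":-60,"rx":0,"ry":0,"rz":0,"gripper":0.2},
    {"dx":0,"dy":0,"dz":-90,"rx":0,"ry":0,"rz":0,"gripper":0.2},
    {"dx":0,"dy":0,"dz":-120,"rx":0,"ry":0,"rz":0,"gripper":0.2},
    {"dx":0,"dy":0,"dz":-150,"rx":0,"ry":0,"rz":0,"gripper":0.2},
    {"dx":0,"dy":0,"dz":-150,"rx":0,"ry":0,"rz":0,"gripper":0.2}
  ]
}}

```text
t: 16.35
eef_pos: [0.6257, -0.234, 0.2077]
ee_rot: [-3.138, 0.013, 2.978]
force: [1.5, 0.3, 2.2]
width: 0.0705
gripper_force: 0.0
```

```bash
python3 - <<'E'
from h import *
from station import arm
rel(T+[0,0,.2],tool([0,0,-1],TJ.apply([0,1,0])))
f=arm.grab_frame("side")
im=cv2.cvtColor(f["frame"],cv2.COLOR_RGB2BGR)[130:420,240:520]
cv2.imwrite("pics/s4.png",cv2.resize(im,None,fx=2,fy=2,interpolation=cv2.INTER_CUBIC))
E
```

```text
t 16.35 pos [ 0.6257 -0.234   0.2077] q [-0.06  0.37 -0.07  0.01 -1.12 -1.67] w 0.070
 d mm [ 3.6 -1.6  7.7]  r [-0.003  0.013  0.006]
```

View pics/s4.png

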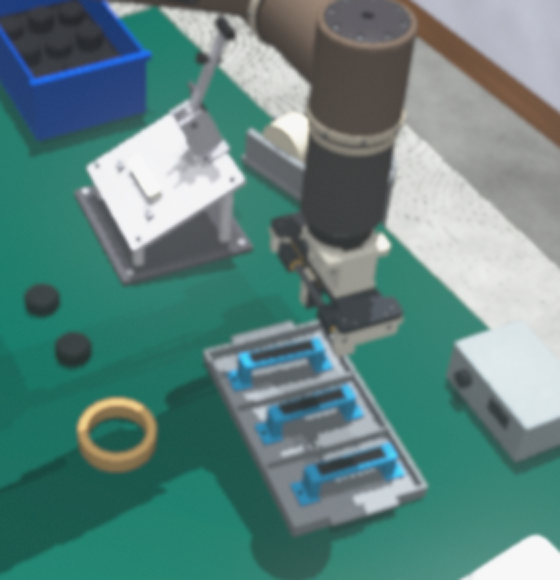

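The clamp is still open (grip at about (225,28)). The handle stands flat in the middle compartment, around (310,405), with both spares in place and the gripper clear.

```bash
python3 -c "
from station import arm
print(arm.job_done())"
```

```text
the job is handed in; nothing more can be done
None
```

The job is handed in at about 16 s of the 61 s allowed: the last picture shows the clamp open, the handle standing flat in the middle compartment, both finished handles in place and the gripper clear; the hand-in call returned no verdict.

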